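# Lay out a door lock set on the locksmith's mat

### The arm

A 7-joint arm with a two-finger parallel gripper is mounted at the origin on the work surface. World frame = base frame: x ahead of the robot, y to its left, z up, the work surface at z = 0. Lengths are in mm, angles in rad, forces in N, time in s.
With the tool pointing down it reaches from about 400 to 850 mm from the base axis. Payload 10.4 kg.
Tool frame: the origin (TCP) lies between the finger pads; the fingertips stand 19 mm ahead of it and the grasp point (between the pads) is the TCP; z points along the fingers, y is the line along which they close (so a half turn about z gives the same grasp; the last joint's range is limited). The gripper opens to 87 mm and grips with 3 to 60 N. Pads are 19 mm wide; open, the fingers measure 117 mm over their backs; the gripper's body (75 mm by 190 mm) begins 51 mm behind the grasp point.
Start: joints at [1.202, 0.332, -0.065, 1.46, 0.022, 1.35, -0.088], TCP at [211.865, -588.016, 241.576] pointing down, gripper open.
Joint ranges: [-2.6, 2.6], [-0.5, 2.12], [-1.47, 1.34], [0.16, 2.42], [-1.27, 4.41], [0.06, 2.06], [-2.6, 2.6]. Speed limits (rad/s): [2.22, 2.22, 2.79, 2.79, 3.14, 3.14, 3.14].

### API

Orientations are given as [roll, pitch, yaw] about the fixed x, y, z axes, in that order (R = Rz(yaw) Ry(pitch) Rx(roll)).
In Python, from bench import env gives the robot as it stands. The module is installed in compiled form; this text tells all that it offers.
- The arm moves only by the tool carry_out, never from a script. Its argument "series" is a list of rows, each a list of 5 numbers: the shift along the tool's x, y, z each as a share of 0.25 m, from -1 to 1, then the turn about the tool's z as a share of 360 degrees, from -1 to 1, then the finger opening in mm, from 0 to 87. In form: [[tx, ty, tz, turn, jaw], ...]. A call has 1 to 20 rows; each row is the pose to reach, as a shift and turn from the pose commanded when the call began, along the tool's axes at that moment, turning the shorter way round; what a row does not reach only later rows make up. A row lasts 1/10 s, in which the tool goes at most 50 mm and 8.59 degrees, less where a joint would pass 70% of its speed; a pose out of reach is approached as far as the arm can. A call with a number of a shift or a turn outside -1 to 1 is refused whole. A call with a gripper value outside its range is refused whole. The fingers move at their own pace and stop on an object; "force" is the grip in N (left out, the last holds). Time passes only in rows, so rows that repeat a pose let the fingers close. It gives the time, the measured TCP pose, the force, the opening and the grip force at its end, in the units of the state.
- env.state(): the state, without advancing time (a new reading comes with each control period).
- env.capture(name): name is "side" or "top"; returns a dict with "pixels" (384x512x3 uint8, red, green, blue), "z_map" (384x512 float32, mm along the optical axis (not along the pixel's ray), 0 where there is no reading), "mtx" (3x3 intrinsics, pixels), "eye" and "orientation" of the camera in the world. Camera axes: x right, y down, z forward; pixel columns grow to the right and rows downward; lengths in mm; the calibration is good to about 2 mm. A picture is of the moment at which its call begins.
- env.job_done(): hands the job in; it is judged then, once.
The state is a dict: "clock": time; "joint_positions": joint angles; "qd": joint speeds; "joint_torque": joint torques, N m; "ee_pos": TCP position; "orientation": TCP orientation; "force": force on the tool from outside, world axes, zero at the start; "moment": the same for the moment, N m; "grip_width": opening from 0.0 (shut) to 1.0 (fully open); "gripper_force": force on a finger pad.
Only numpy, scipy, OpenCV 4.12 (cv2) and the standard library are available. Lean on these libraries where they do the work, as an engineer would, in place of code of your own. Each camera call takes 0.05 s, during which the arm holds its last target. There are 200 camera calls.

### The job

Lay out the five parts of the customer's door lock on the grey mat, ready for fitting: the large rose flat and centred on the round pad with the door knob standing upright centred on top of it; the oval lock cylinder on the long pad, centred and lying lengthwise along it; and the lock case flat in the middle of the mat, half way between the two pads, with the small rose flat on top of its centre. Leave the padlock and the car key fob where they are, and let everything rest on its own at the end.

Things in the scene. Friction and masses are not known exactly. Their poses are not given: they have to be found in the camera images.
- mat: Thin grey layout mat fixed to the counter, 170 mm (x) by 360 mm (y), 2 mm thick, to the robot's right. Origin: centre of its underside on the counter (z = 0); z up. The lock case belongs over this origin, on the mat's upper face. The two raised pads are 125 mm from it along the mat's +y and -y; which is at which end varies.
- round_pad: Round black rubber pad on the mat, 86 mm in diameter, 3 mm thick, fixed. Origin: centre of its underside, on the mat's upper face (z = 2 mm); its upper face is 5 mm above the counter.
- long_pad: Oblong black rubber pad on the mat, 88 mm (its x, the long way) by 52 mm (y), 3 mm thick, fixed. Origin: centre of its underside, on the mat's upper face (z = 2 mm); its upper face is 5 mm above the counter.
- large_rose: Large door rose: flat polished steel ring, 62 mm outer diameter, 22 mm hole, 10 mm high, loose, lying flat. Origin: centre of its underside; z up along its axis. 90 g.
- small_rose: Small rose (escutcheon): flat polished steel ring, 42 mm outer diameter, 14 mm hole, 8 mm high, loose, lying flat. Origin: centre of its underside; z up along its axis. 50 g.
- knob: Round steel door knob, loose, standing upright on its flat foot: 56 mm high, foot 36 mm in diameter, neck 24 mm, head 52 mm in diameter between 33 and 43 mm above the foot (grip it there). Origin: centre of the foot's underside; z up along its axis. 150 to 310 g.
- cylinder: Oval brass lock cylinder lying on its flat side, loose: 64 mm long (x), 33 mm wide (y, rounded edges), 17 mm high, dark cam band across the middle, keyways in the ends. Origin: centre of its underside; x along it. 130 to 250 g.
- lock_case: Small flat lock case lying down, loose: steel box 70 mm (x) by 49 mm (y) by 17 mm high with a brass face plate 84 mm (x) by 3 mm by 17 mm along its +y side; 52 mm wide (y) in all, flat top. Origin: centre of the 84 by 52 mm outline, at the underside. 210 to 420 g.
- padlock: Brass padlock lying flat, not to be disturbed: body 36 mm (x) by 40 mm (y) by 18 mm high, steel shackle reaching 44 mm from the origin along +x. Origin: centre of the body's underside. Loose.
- car_fob: Black car key fob with three grey buttons, 70 mm (x) by 36 mm (y) by 14 mm, with a small wire ring at its +x end, not to be disturbed. Lies beyond the mat. Origin: centre of its underside. Loose.
Not all that is in view belongs to the job. What is shaped like the large_rose but brown is not meant. What is shaped like the lock_case but purple is not meant.

How it is judged (in metres and radians):
At the end, for the whole second after the job is handed in: All flat and at rest, centre on centre: large rose on round pad (12 mm), knob upright on large rose (10 mm), lock case on the mat's middle (15 mm, any yaw), small rose on lock case (12 mm), cylinder on long pad (12 mm, lengthwise within 12 degrees) (horizontal distance between large_rose and round_pad below 0.012 m and height (world z) of each of large_rose, cylinder below 0.009 m and horizontal distance between knob and large_rose below 0.01 m and z of knob in the frame of large_rose between 0.007 and 0.013 m and horizontal distance between lock_case and mat below 0.015 m and height (world z) of lock_case below 0.006 m and horizontal distance between small_rose and lock_case below 0.012 m and z of small_rose in the frame of lock_case between 0.014 and 0.02 m and horizontal distance between cylinder and long_pad below 0.012 m and angle between the x axis of cylinder and the x axis of long_pad, either way round below 0.21 rad and angle between each of large_rose, knob, lock_case, small_rose, cylinder's own z axis and vertical below 0.12 rad and linear speed of each of large_rose, knob, lock_case, small_rose, cylinder below 0.02 m/s); the robot touches nothing.
It fails at once if the padlock is shifted by more than 30 mm (distance of padlock from where it was at the start of the episode above 0.03 m).
It fails at once if the car key fob is shifted by more than 30 mm (distance of car_fob from where it was at the start of the episode above 0.03 m).
It also fails if it takes over 134 s, if anything falls off the work surface, if the arm or the gripper's body presses on something with over 40 N, if the wrist force passes 120 N, or if a joint passes its speed limit or range.

## Working session

There is one attempt and no reset: what is moved stays moved. The work goes in short steps, Python scripts to look and compute and a tool call to move; the robot and the scene stay as the last step left them, time stands still between calls to the robot, and variables do not carry over. Pictures are saved under pics/ and viewed, at most 14 in all, crops included, and the job is handed in when it is done.

Besides the shell and the picture viewer there is one more tool, called after "Emit:" as name([rows], argument=value, ...), one row to a line, values as JSON. carry_out: Moves the arm, as the interface text tells. Shift numbers are shares of 0.25 m and turn numbers shares of 360 degrees, none past 1 either way. Its arguments: {"type":"object","properties":{"series":{"type":"array"},"force":{"type":"number"}},"required":["series"]}

```bash
mkdir -p pics; cat > h.py <<'E'
import numpy as np, cv2
from bench import env
from scipy.spatial.transform import Rotation as R
def rot(o):
    o=np.array(o,float)
    return o if o.shape==(3,3) else (R.from_quat(o).as_matrix() if o.size==4 else R.from_euler('xyz',o).as_matrix())
def cap(n,save=None):
    c=env.capture(n); c['R']=rot(c['orientation']); c['eye']=np.array(c['eye'],float); c['mtx']=np.array(c['mtx'],float)
    if save: cv2.imwrite('pics/'+save,c['pixels'][:,:,::-1])
    return c
def ray(c,u,v,z):
    "cast pixel(s) onto plane z"
    p=np.stack([np.atleast_1d(u),np.atleast_1d(v),np.ones(np.size(u))]).astype(float)
    d=c['R']@np.linalg.inv(c['mtx'])@p
    return (c['eye'][:,None]+d*((z-c['eye'][2])/d[2])).T
def cloud(c):
    "HxWx3 world points from z_map"
    v,u=np.mgrid[:384,:512]; p=np.stack([u.ravel(),v.ravel(),np.ones(u.size)])
    P=(np.linalg.inv(c['mtx'])@p)*c['z_map'].ravel()
    return (c['R']@P+c['eye'][:,None]).T.reshape(384,512,3)
def proj(c,P):
    q=c['mtx']@(c['R'].T@(np.atleast_2d(P)-c['eye']).T); return (q[:2]/q[2]).T
E
python3 - <<'E'
from h import *
print(env.state())
for n in('top','side'):
    c=cap(n,n+'0.png'); print(n,c['eye'],c['orientation'],c['mtx'])
E
```

```text
{'clock': 0.0, 'joint_positions': array([ 1.20243537,  0.33288232, -0.06471251,  1.46094834,  0.02162734,
        1.34989573, -0.08852697]), 'qd': array([-1.38728147e-03,  3.82416408e-04,  1.56312646e-04, -6.37846624e-04,
        2.35100350e-04,  1.99280194e-06,  7.69898720e-04]), 'joint_torque': array([ 7.77912101e-04, -6.23250747e+01,  2.52855476e-02, -3.89897275e+01,
       -6.12718030e-02,  3.97577626e-02,  1.31271231e-04]), 'ee_pos': array([ 211.69159792, -587.67199736,  240.74408566]), 'orientation': array([-3.14015825e+00,  8.92401620e-05,  3.45773029e-01]), 'force': array([-0.9483552 , -0.69569019, -0.64732283]), 'moment': array([0.02772181, 0.02448321, 0.01784913]), 'gripper_force': 0.0, 'grip_width': 0.996876585910925}
top [ 441.07940414   26.14374629 1157.22139487] [-3.08271512  0.01218776 -1.55201991] [[372.26723625   0.         252.8398113 ]
 [  0.         372.26723625 190.47411568]
 [  0.           0.           1.        ]]
side [353.25295496 650.28521819 747.30669636] [-2.39441452e+00 -2.15495420e-04 -2.90852467e+00] [[366.42634539   0.         250.81654129]
 [  0.         366.42634539 193.52774599]
 [  0.           0.           1.        ]]
```

View pics/top0.png

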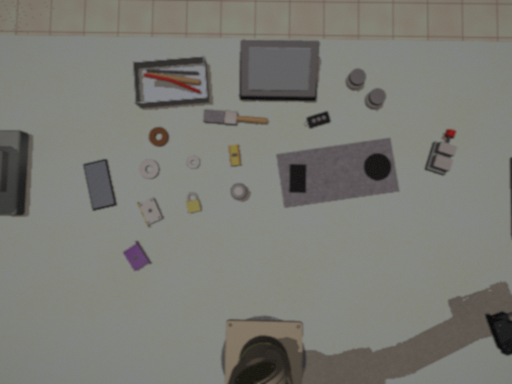

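View pics/side0.png

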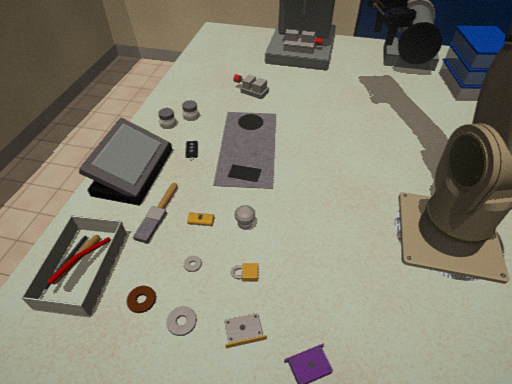

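Top view: large rose at (149,169), with a brown ring at (158,136) as its lookalike. Small rose (193,162), cylinder (235,155), knob (239,191). Lock case (150,211), with a purple case at (137,256) as its lookalike. Padlock (193,202), fob (318,119), long pad (298,178), round pad (377,167). I'm choosing the steel ring and the steel case, and checking both in a crop.

```bash
python3 - <<'E'
from h import *
t=cap('top'); s=cap('side')
a=cv2.resize(t['pixels'][120:270,125:265],None,fx=4,fy=4,interpolation=cv2.INTER_CUBIC)
cv2.imwrite('pics/crop1.png',a[:,:,::-1])
P=cloud(t);Q=cloud(s)
for n,u,v in [('lrose',143,169),('table',170,230),('srose',188,162),('cyl',235,155),('knob',239,190),('case',150,205),('pad',377,167),('lpad',298,178),('mat',338,175)]:
    print(n,P[v,u].round(1),t['pixels'][v,u])
for n,u,v in [('table',220,340),('lrose',172,321),('cyl',201,219),('case',244,328),('knob',245,212),('round',251,122),('long',245,173),('mat',247,148)]:
    print('side',n,Q[v,u].round(1),s['pixels'][v,u])
E
```

```text
lrose [569.1 384.1   9.9] [133 125 121]
table [381.6 296.1   0.8] [135 136 130]
srose [593.7 245.    7.7] [133 127 123]
cyl [616.1  98.2  21.2] [80 76 65]
knob [506.4  81.8  56.7] [134 130 127]
case [457.6 356.4  16.7] [133 128 125]
pad [ 588.  -340.7    8.9] [22 21 22]
lpad [549.7 -97.5   8.4] [21 16 16]
mat [ 561.6 -221.8    4.1] [91 87 89]
side table [4.802e+02 3.853e+02 1.000e-01] [174 182 164]
side lrose [586.6 374.3  10.2] [147 135 131]
side cyl [612.7 107.3  16.6] [146 110  53]
side case [436.9 356.9  17.1] [74 71 66]
side knob [500.7  90.3  55.5] [150 138 132]
side round [ 587.2 -338.7    5. ] [38 34 31]
side long [547.6 -95.6   3.6] [40 38 31]
side mat [ 568.3 -204.7    4.8] [105  98  98]
```

View pics/crop1.png

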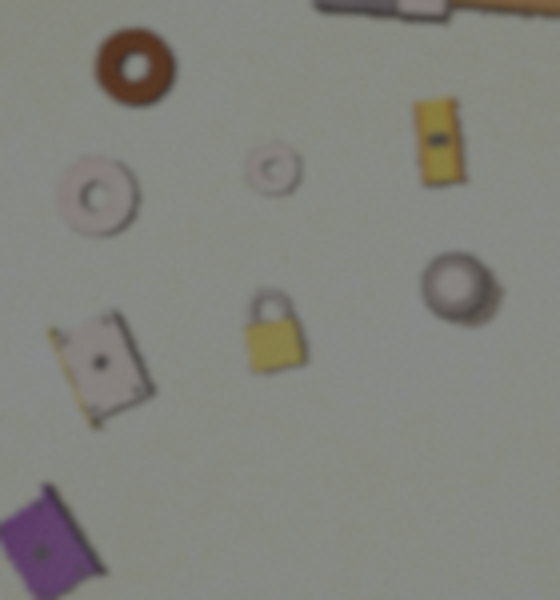

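The crop confirms the choice: pale steel ring at about (97,196) in the crop, brown one above it. The steel case with the brass plate is at (102,367), and the purple one below it. Next I measure from both views.

```bash
cat >> h.py <<'E'
def blob(c,P,xy,r,zlo,zhi,zp):
    "pixels near xy within heights; rays to plane zp; centroid, min-area rect, circle"
    m=(np.hypot(P[...,0]-xy[0],P[...,1]-xy[1])<r)&(P[...,2]>zlo)&(P[...,2]<zhi)
    n,l,st,_=cv2.connectedComponentsWithStats(m.astype(np.uint8),connectivity=8)
    if n<2: return None
    k=1+np.argmax(st[1:,4]); v,u=np.nonzero(l==k)
    W=ray(c,u,v,zp)[:,:2].astype(np.float32)
    return P[l==k][:,2], W
def show(name,W,z):
    (cx,cy),(w,h),a=cv2.minAreaRect(W); (x,y),r=cv2.minEnclosingCircle(W)
    mid=W.mean(0); q=np.linalg.svd(W-mid,full_matrices=False)[2][0]
    print(f'{name:9s} n{len(W)} z{np.median(z):5.1f} mean {mid.round(1)} rect {cx:.1f} {cy:.1f} {w:.0f}x{h:.0f} a{a:.0f} circ {x:.1f} {y:.1f} d{2*r:.0f} axis {np.degrees(np.arctan2(q[1],q[0])):.1f}')
E
cat > m.py <<'E'
from h import *
T=[('lrose',(570,374),50,5,14,10),('srose',(590,240),40,4,12,8),('cyl',(614,102),50,9,25,17),('knob',(504,86),45,33,62,40),('case',(440,360),65,11,24,17),('padlock',(470,240),60,10,25,18)]
for n in('top','side'):
    c=cap(n);P=cloud(c);print(n)
    for t in T:
        b=blob(c,P,*t[1:])
        if b: show(t[0],b[1],b[0])
    # dark pads and mat by colour
    px=c['pixels'].astype(int); br=px.sum(2)
    for nm,xy,r,z in [('round',(588,-340),60,5),('long',(549,-97),62,5)]:
        m=(np.hypot(P[...,0]-xy[0],P[...,1]-xy[1])<r)&(br<165)
        v,u=np.nonzero(m); show(nm,ray(c,u,v,z)[:,:2].astype(np.float32),P[m][:,2])
    base=ray(c,*np.mgrid[:512,:384].reshape(2,-1),2)
    hsv=br; m=(abs(P[...,0]-570)<135)&(abs(P[...,1]+220)<215)&(br<(310 if n=='top' else 390))&(P[...,2]<12)
    m=cv2.morphologyEx(m.astype(np.uint8),cv2.MORPH_OPEN,np.ones((3,3)))
    k,l,st,_=cv2.connectedComponentsWithStats(m); j=1+np.argmax(st[1:,4]); v,u=np.nonzero(l==j)
    show('mat',ray(c,u,v,2)[:,:2].astype(np.float32),P[l==j][:,2])
E
python3 m.py
```

```text
top
lrose     n264 z  9.4 mean [569.9 366.9] rect 571.0 367.0 60x59 a2 circ 571.0 367.0 d63 axis -64.7
srose     n116 z  7.8 mean [594.6 230.8] rect 594.0 230.9 38x41 a1 circ 592.4 230.9 d45 axis -115.4
cyl       n217 z 16.3 mean [617.3 101.8] rect 617.4 101.8 65x32 a7 circ 617.7 101.4 d69 axis -172.7
knob      n229 z 52.3 mean [503.7  85.3] rect 504.3 85.6 48x48 a1 circ 504.0 85.5 d51 axis -99.1
case      n407 z 16.8 mean [438.7 357.9] rect 439.2 357.3 83x54 a26 circ 435.9 362.4 d92 axis -153.8
padlock   n187 z 17.3 mean [462.8 225.4] rect 469.1 226.6 60x40 a11 circ 468.1 227.0 d64 axis -173.5
round     n558 z  4.8 mean [ 590.4 -342.4] rect 590.2 -342.0 78x81 a1 circ 590.9 -342.0 d83 axis -80.9
long      n432 z  4.7 mean [550.  -96.4] rect 550.1 -96.3 87x47 a1 circ 550.1 -96.4 d94 axis -178.9
mat       n6092 z  2.4 mean [ 570.4 -219.6] rect 570.7 -219.4 167x357 a9 circ 569.9 -219.7 d390 axis 99.3
side
lrose     n600 z  9.4 mean [570.  368.6] rect 570.2 367.7 61x62 a29 circ 569.4 367.6 d63 axis 116.8
srose     n195 z  7.4 mean [594.4 231.2] rect 594.5 232.4 40x41 a13 circ 594.6 231.6 d42 axis 126.7
cyl       n262 z 15.9 mean [616.1 105.6] rect 616.3 106.0 66x35 a7 circ 616.3 104.4 d69 axis -173.6
knob      n312 z 51.3 mean [504.3  84.5] rect 505.1 84.0 50x58 a13 circ 504.2 83.7 d60 axis 105.1
case      n913 z 16.6 mean [438.5 358.9] rect 438.5 358.2 83x54 a26 circ 436.6 363.2 d93 axis 26.1
padlock   n325 z 17.1 mean [462.3 227.9] rect 468.9 229.3 59x41 a13 circ 467.2 227.2 d67 axis -161.2
round     n296 z  5.0 mean [ 589.7 -340.3] rect 589.8 -342.0 78x84 a13 circ 589.7 -341.4 d86 axis 111.5
long      n379 z  4.8 mean [549. -95.] rect 549.5 -95.4 54x88 a90 circ 550.1 -95.5 d98 axis 178.7
mat       n4017 z  2.2 mean [ 566.9 -200.1] rect 570.3 -218.7 169x362 a9 circ 569.6 -218.3 d392 axis 99.3
```

Both views agree on position within about 4 mm, and the heights and sizes match the text. Mat centre is (570.3,-219.2) with yaw 9.3°, round pad (590,-342), long pad (550,-96) lying along world x. I start the transit.

Emit:
carry_out([
  [0.83,-0.41,0.18,0,87],
  [0.83,-0.41,0.18,0,87],
  [0.83,-0.41,0.18,0,87],
  [0.83,-0.41,0.18,0,87],
  [0.83,-0.41,0.18,0,87],
  [0.83,-0.41,0.18,0,87],
  [0.83,-0.41,0.18,0,87],
  [0.83,-0.41,0.18,0,87],
], force=25)

```text
clock: 1.1
ee_pos: [371.3, -422.4, 196.8]
orientation: [3.141, 0.0, 0.344]
force: [0.4, 0.8, 0.2]
grip_width: 1.0
gripper_force: 0.0
```

Emit:
carry_out([
  [0.83,-0.41,0.18,0,87],
  [0.83,-0.41,0.18,0,87],
  [0.83,-0.41,0.18,0,87],
  [0.83,-0.41,0.18,0,87],
  [0.83,-0.41,0.18,0,87],
  [0.83,-0.41,0.18,0,87],
  [0.83,-0.41,0.18,0,87],
  [0.83,-0.41,0.18,0,87],
])

```text
clock: 1.9
ee_pos: [531.7, -256.9, 151.8]
orientation: [3.141, 0.001, 0.342]
force: [-0.6, -1.0, 0.5]
grip_width: 1.002
gripper_force: 0.0
```

```bash
cat >> h.py <<'E'
def plan(*targets):
    "each (x,y,z,yaw deg or None): shares from the measured pose"
    s=env.state(); p=np.array(s['ee_pos']); y=s['orientation'][2]; M=rot(s['orientation'])
    M=R.from_euler('xyz',[np.pi,0,y]).as_matrix()
    print('at',p.round(1),'yaw',round(np.degrees(y),1),'t',round(s['clock'],1),'grip',round(87*s['grip_width'],1),round(s['gripper_force'],1),'j7',round(s['joint_positions'][6],2))
    for t in targets:
        d=M.T@(np.array(t[:3])-p)/250; w=0 if t[3] is None else ((np.degrees(y)-t[3]+90)%180-90)/360
        print(t,'->',d.round(4),'turn',round(w,4))
E
python3 -c "
from h import *
plan((570,367.3,100,20),(570,367.3,22,20))"
```

```text
at [ 531.7 -256.9  151.8] yaw 19.6 t 1.9 grip 87.2 0.0 j7 -0.94
(570, 367.3, 100, 20) -> [ 0.9826 -2.3006  0.207 ] turn -0.0011
(570, 367.3, 22, 20) -> [ 0.9826 -2.3006  0.519 ] turn -0.0011
```

Emit:
carry_out([
  [0.328,-0.767,0,0,87],
  [0.328,-0.767,0,0,87],
  [0.328,-0.767,0,0,87],
  [0.328,-0.767,0,0,87],
  [0.328,-0.767,0,0,87],
  [0.328,-0.767,0,0,87],
  [0.328,-0.767,0,0,87],
  [0.328,-0.767,0,0,87],
])

```text
clock: 2.7
ee_pos: [544.8, -49.2, 151.5]
orientation: [3.141, 0.0, 0.342]
force: [-0.1, -0.2, 0.7]
grip_width: 0.999
gripper_force: 0.0
```

Emit:
carry_out([
  [0.328,-0.767,0,0,87],
  [0.328,-0.767,0,0,87],
  [0.328,-0.767,0,0,87],
  [0.328,-0.767,0,0,87],
  [0.328,-0.767,0,0,87],
  [0.328,-0.767,0,0,87],
  [0.328,-0.767,0,0,87],
  [0.328,-0.767,0,0,87],
])

```text
clock: 3.5
ee_pos: [557.7, 159.0, 151.4]
orientation: [3.14, 0.0, 0.342]
force: [0.7, 0.1, 0.8]
grip_width: 1.0
gripper_force: 0.0
```

Emit:
carry_out([
  [0.328,-0.767,0,0,87],
  [0.328,-0.767,0,0,87],
  [0.328,-0.767,0,0,87],
  [0.328,-0.767,0,0,87],
  [0.328,-0.767,0,0,87],
  [0.328,-0.767,0,0,87],
  [0.328,-0.767,0,0,87],
  [0.328,-0.767,0,0,87],
])

```text
clock: 4.3
ee_pos: [570.6, 367.2, 151.6]
orientation: [3.14, -0.0, 0.342]
force: [-0.1, 0.7, -0.4]
grip_width: 0.998
gripper_force: 0.0
```

```bash
python3 -c "
from h import *
plan((570,367.3,60,20),(570,367.3,22,20))"
```

```text
at [570.6 367.2 151.6] yaw 19.6 t 4.3 grip 86.9 0.0 j7 -2.06
(570, 367.3, 60, 20) -> [-0.0021 -0.0011  0.3664] turn -0.0011
(570, 367.3, 22, 20) -> [-0.0021 -0.0011  0.5184] turn -0.0011
```

Emit:
carry_out([
  [-0.002,-0.001,0.2,0,87],
  [-0.002,-0.001,0.4,0,87],
  [-0.002,-0.001,0.48,0,87],
  [-0.002,-0.001,0.518,0,87],
  [-0.002,-0.001,0.518,0,87],
  [-0.002,-0.001,0.518,0,50],
  [-0.002,-0.001,0.518,0,50],
  [-0.002,-0.001,0.518,0,50],
  [-0.002,-0.001,0.518,0,50],
  [-0.002,-0.001,0.518,0,50],
  [-0.002,-0.001,0.518,0,50],
  [-0.002,-0.001,0.518,0,50],
  [-0.002,-0.001,0.518,0,50],
  [-0.002,-0.001,0.45,0,50],
  [-0.002,-0.001,0.3,0,50],
  [-0.002,-0.001,0.2,0,50],
  [-0.002,-0.001,0.2,0,50],
], force=25)

```text
clock: 6.0
ee_pos: [570.2, 372.1, 106.9]
orientation: [-3.139, -0.007, 0.346]
force: [-0.6, -0.0, -0.5]
grip_width: 0.706
gripper_force: 25.0
```

```bash
python3 -c "
from h import *
plan((590.3,-342.1,100,20))
s=cap('side','side1.png'); P=cloud(s)
b=blob(s,P,(570,367),60,3,200,10); print(len(b[1]),np.percentile(b[0],[5,50,95]))
cv2.imwrite('pics/crop2.png',cv2.resize(s['pixels'][180:384,80:300],None,fx=2.5,fy=2.5)[:,:,::-1])"
```

```text
at [570.2 372.1 106.9] yaw 19.8 t 6.0 grip 61.4 25.0 j7 -2.08
(590.3, -342.1, 100, 20) -> [-0.8936  2.7147  0.0276] turn -0.0005
349 [163.54622238 175.65238194 198.10561177]
```

View pics/crop2.png

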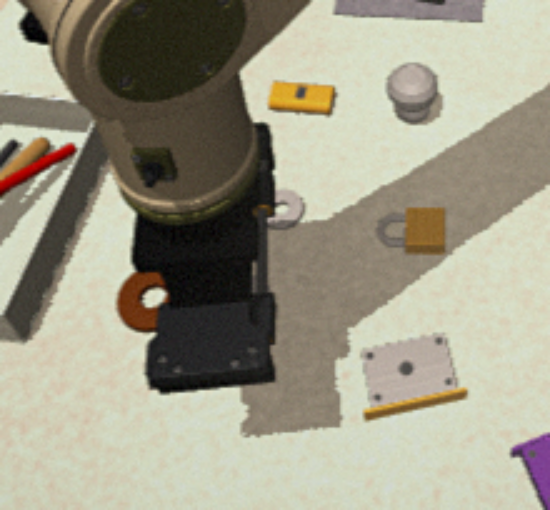

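The crop shows the gripper holding something 61.4 mm wide, so it has the large rose. The other parts are undisturbed. The TCP reads about 5 mm off the commanded pose, so I let it settle.

Emit:
carry_out([
  [0,0,0,0,50],
  [0,0,0,0,50],
  [0,0,0,0,50],
  [0,0,0,0,50],
])

```text
clock: 6.45
ee_pos: [568.4, 370.0, 100.8]
orientation: [3.141, 0.001, 0.346]
force: [0.6, -0.2, -0.6]
grip_width: 0.703
gripper_force: 25.0
```

```bash
python3 -c "
from h import *
plan((590.3,-342.1,100,20)); s=env.state(); print(s['force'],s['moment'],s['qd'].round(3),s['joint_torque'].round(1))"
```

```text
at [568.4 370.  100.8] yaw 19.8 t 6.5 grip 61.2 25.0 j7 -2.08
(590.3, -342.1, 100, 20) -> [-0.8833  2.7093  0.0031] turn -0.0005
[ 0.57362744 -0.23185783 -0.63605368] [-0.0132293   0.00268308 -0.02987124] [-0.    -0.001 -0.001 -0.003 -0.     0.001  0.   ] [  0.  -73.4 -11.  -35.4   0.   -0.1   0. ]
```

Emit:
carry_out([
  [-0.294,0.903,0,0,50],
  [-0.294,0.903,0,0,50],
  [-0.294,0.903,0,0,50],
  [-0.294,0.903,0,0,50],
  [-0.294,0.903,0,0,50],
  [-0.294,0.903,0,0,50],
  [-0.294,0.903,0,0,50],
  [-0.294,0.903,0,0,50],
  [-0.294,0.903,0,0,50],
])

```text
clock: 7.35
ee_pos: [575.8, 134.7, 101.5]
orientation: [-3.141, -0.0, 0.348]
force: [0.2, 0.7, -0.7]
grip_width: 0.708
gripper_force: 25.0
```

Emit:
carry_out([
  [-0.294,0.903,0,0,50],
  [-0.294,0.903,0,0,50],
  [-0.294,0.903,0,0,50],
  [-0.294,0.903,0,0,50],
  [-0.294,0.903,0,0,50],
  [-0.294,0.903,0,0,50],
  [-0.294,0.903,0,0,50],
  [-0.294,0.903,0,0,50],
  [-0.294,0.903,0,0,50],
])

```text
clock: 8.25
ee_pos: [583.7, -102.2, 101.6]
orientation: [-3.141, -0.0, 0.349]
force: [-0.5, 0.3, -0.1]
grip_width: 0.707
gripper_force: 25.0
```

Emit:
carry_out([
  [-0.294,0.903,0,0,50],
  [-0.294,0.903,0,0,50],
  [-0.294,0.903,0,0,50],
  [-0.294,0.903,0,0,50],
  [-0.294,0.903,0,0,50],
  [-0.294,0.903,0,0,50],
  [-0.294,0.903,0,0,50],
  [-0.294,0.903,0,0,50],
  [-0.294,0.903,0,0,50],
])

```text
clock: 9.15
ee_pos: [591.6, -339.6, 101.7]
orientation: [-3.141, -0.0, 0.349]
force: [-0.6, -0.7, -0.6]
grip_width: 0.703
gripper_force: 25.0
```

```bash
python3 -c "
from h import *
plan((590.3,-342.1,35,20),(590.3,-342.1,28,20))
s=cap('side','side2.png'); P=cloud(s)
cv2.imwrite('pics/crop3.png',cv2.resize(s['pixels'][40:200,180:340],None,fx=3.5,fy=3.5)[:,:,::-1])"
```

```text
at [ 591.6 -339.6  101.7] yaw 20.0 t 9.2 grip 61.2 25.0 j7 -0.9
(590.3, -342.1, 35, 20) -> [-0.0083  0.0077  0.2669] turn -0.0001
(590.3, -342.1, 28, 20) -> [-0.0083  0.0077  0.2949] turn -0.0001
```

View pics/crop3.png

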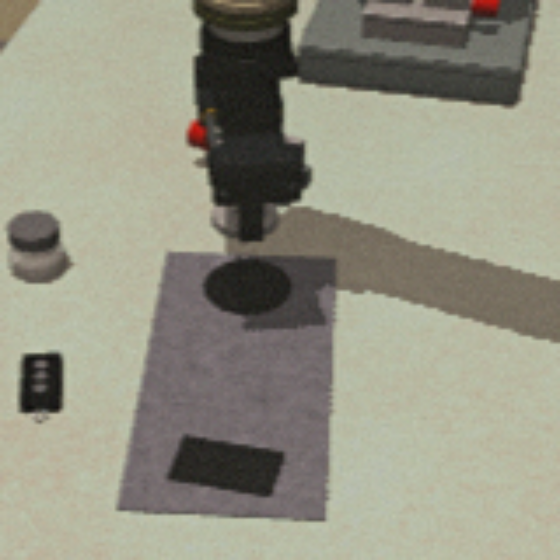

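Crop: the rose is held level above the round pad, which is at about (247,286). I lower and release.

Emit:
carry_out([
  [-0.008,0.008,0.15,0,50],
  [-0.008,0.008,0.24,0,50],
  [-0.008,0.008,0.28,0,50],
  [-0.008,0.008,0.295,0,50],
  [-0.008,0.008,0.297,0,50],
  [-0.008,0.008,0.297,0,50],
  [-0.008,0.008,0.297,0,76],
  [-0.008,0.008,0.297,0,76],
  [-0.008,0.008,0.297,0,76],
  [-0.008,0.008,0.297,0,76],
  [-0.008,0.008,0.297,0,76],
  [-0.008,0.008,0.22,0,76],
  [-0.008,0.008,0.05,0,76],
  [-0.008,0.008,-0.1,0,76],
  [-0.008,0.008,-0.2,0,87],
  [-0.008,0.008,-0.2,0,87],
])

```text
clock: 10.8
ee_pos: [591.6, -345.2, 156.4]
orientation: [3.136, -0.005, 0.346]
force: [0.7, 0.1, -0.4]
grip_width: 0.96
gripper_force: 0.0
```

```bash
python3 -c "
from h import *
plan((439,357.9,150,26),(439,357.9,27,26))"
```

```text
at [ 591.6 -345.2  156.4] yaw 19.8 t 10.8 grip 83.5 0.0 j7 -0.89
(439, 357.9, 150, 26) -> [ 0.3786 -2.8527  0.0257] turn -0.0172
(439, 357.9, 27, 26) -> [ 0.3786 -2.8527  0.5177] turn -0.0172
```

Emit:
carry_out([
  [0.126,-0.951,0,0,87],
  [0.126,-0.951,0,0,87],
  [0.126,-0.951,0,0,87],
  [0.126,-0.951,0,0,87],
  [0.126,-0.951,0,0,87],
  [0.126,-0.951,0,0,87],
  [0.126,-0.951,0,0,87],
  [0.126,-0.951,0,0,87],
  [0.126,-0.951,0,0,87],
])

```text
clock: 11.7
ee_pos: [538.6, -111.4, 151.2]
orientation: [-3.142, 0.0, 0.344]
force: [0.6, 0.1, -1.2]
grip_width: 1.0
gripper_force: 0.0
```

```bash
python3 -c "
from h import *
T=cap('top');P=cloud(T)
for c in (T,cap('side')):
    P=cloud(c); b=blob(c,P,(590,-342),50,10,20,15); show('lrose',b[1],b[0])
"
```

```text
lrose     n270 z 14.8 mean [ 589.6 -342. ] rect 590.5 -341.9 60x61 a26 circ 589.2 -342.1 d67 axis -147.3Traceback (most recent call last):
  File "<string>", line 5, in <module>
    P=cloud(c); b=blob(c,P,(590,-342),50,10,20,15); show('lrose',b[1],b[0])
                                                                 ~^^^
TypeError: 'NoneType' object is not subscriptable
```

Emit:
carry_out([
  [0.126,-0.951,0,0,87],
  [0.126,-0.951,0,0,87],
  [0.126,-0.951,0,0,87],
  [0.126,-0.951,0,0,87],
  [0.126,-0.951,0,0,87],
  [0.126,-0.951,0,0,87],
  [0.126,-0.951,0,0,87],
  [0.126,-0.951,0,0,87],
  [0.126,-0.951,0,0,87],
])

```text
clock: 12.7
ee_pos: [488.2, 122.7, 151.3]
orientation: [3.141, 0.0, 0.343]
force: [-0.7, -0.6, 0.2]
grip_width: 1.001
gripper_force: 0.0
```

Emit:
carry_out([
  [0.126,-0.951,0,-0.017,87],
  [0.126,-0.951,0,-0.017,87],
  [0.126,-0.951,0,-0.017,87],
  [0.126,-0.951,0,-0.017,87],
  [0.126,-0.951,0,-0.017,87],
  [0.126,-0.951,0,-0.017,87],
  [0.126,-0.951,0,-0.017,87],
  [0.126,-0.951,0,-0.017,87],
  [0.126,-0.951,0,-0.017,87],
  [0.126,-0.951,0,-0.017,87],
])

```text
clock: 13.7
ee_pos: [437.6, 357.5, 151.6]
orientation: [3.141, -0.0, 0.45]
force: [-0.4, 0.5, -0.5]
grip_width: 1.0
gripper_force: 0.0
```

```bash
python3 -c "
from h import *
plan((439,357.9,60,26),(439,357.9,27,26))"
```

```text
at [437.6 357.5 151.6] yaw 25.8 t 13.7 grip 87.0 0.0 j7 -2.09
(439, 357.9, 60, 26) -> [0.0058 0.001  0.3662] turn -0.0005
(439, 357.9, 27, 26) -> [0.0058 0.001  0.4982] turn -0.0005
```

The rose sits on the pad within 1 mm at z 14.8. Now the lock case.

Emit:
carry_out([
  [0.006,0.001,0.2,0,87],
  [0.006,0.001,0.4,0,80],
  [0.006,0.001,0.48,0,75],
  [0.006,0.001,0.51,0,75],
  [0.006,0.001,0.51,0,75],
  [0.006,0.001,0.51,0,40],
  [0.006,0.001,0.51,0,40],
  [0.006,0.001,0.51,0,40],
  [0.006,0.001,0.51,0,40],
  [0.006,0.001,0.51,0,40],
  [0.006,0.001,0.51,0,40],
  [0.006,0.001,0.51,0,40],
  [0.006,0.001,0.51,0,40],
  [0.006,0.001,0.45,0,40],
  [0.006,0.001,0.35,0,40],
  [0.006,0.001,0.25,0,40],
  [0.006,0.001,0.2,0,40],
  [0.006,0.001,0.2,0,40],
  [0.006,0.001,0.2,0,40],
  [0.006,0.001,0.2,0,40],
], force=35)

```text
clock: 15.7
ee_pos: [437.7, 358.6, 100.3]
orientation: [3.141, 0.002, 0.453]
force: [0.0, -0.3, -2.7]
grip_width: 0.59
gripper_force: 35.0
```

```bash
python3 -c "
from h import *
plan((570.3,-219.2,100,26))
s=cap('side'); print(env.state()['moment'])
cv2.imwrite('pics/crop4.png',cv2.resize(s['pixels'][200:384,120:340],None,fx=2.5,fy=2.5)[:,:,::-1])"
```

```text
at [437.7 358.6 100.3] yaw 25.9 t 15.7 grip 51.3 35.0 j7 -2.13
(570.3, -219.2, 100, 26) -> [-5.3370e-01  2.3105e+00  1.0000e-03] turn -0.0002
[ 0.03338444 -0.03077023 -0.00990361]
```

View pics/crop4.png

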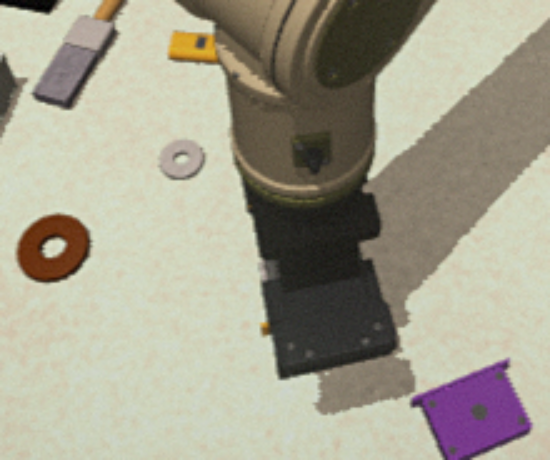

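The crop shows the case held: a brass plate edge peeks out at (265,328), opening 51 mm, load about 2.7 N. I carry it over with extra height, since the path crosses above the knob.

Emit:
carry_out([
  [0,0,-0.16,0,40],
  [-0.178,0.77,-0.16,0,40],
  [-0.178,0.77,-0.16,0,40],
  [-0.178,0.77,-0.16,0,40],
  [-0.178,0.77,-0.16,0,40],
  [-0.178,0.77,-0.16,0,40],
  [-0.178,0.77,-0.16,0,40],
  [-0.178,0.77,-0.16,0,40],
  [-0.178,0.77,-0.16,0,40],
])

```text
clock: 16.65
ee_pos: [481.8, 168.2, 141.3]
orientation: [-3.141, 0.0, 0.455]
force: [-0.0, -0.2, -2.1]
grip_width: 0.593
gripper_force: 35.0
```

Emit:
carry_out([
  [-0.178,0.77,0,0,40],
  [-0.178,0.77,0,0,40],
  [-0.178,0.77,0,0,40],
  [-0.178,0.77,0,0,40],
  [-0.178,0.77,0,0,40],
  [-0.178,0.77,0,0,40],
  [-0.178,0.77,0,0,40],
  [-0.178,0.77,0,0,40],
])

```text
clock: 17.45
ee_pos: [526.5, -23.9, 141.6]
orientation: [-3.141, -0.0, 0.456]
force: [-0.4, 0.1, -3.3]
grip_width: 0.595
gripper_force: 35.0
```

Emit:
carry_out([
  [-0.178,0.77,0,0,40],
  [-0.178,0.77,0,0,40],
  [-0.178,0.77,0,0,40],
  [-0.178,0.77,0,0,40],
  [-0.178,0.77,0,0,40],
  [-0.178,0.77,0,0,40],
  [-0.178,0.77,0,0,40],
  [-0.178,0.77,0,0,40],
  [-0.178,0.77,0,0,40],
])

```text
clock: 18.35
ee_pos: [570.9, -217.1, 141.8]
orientation: [3.141, -0.0, 0.455]
force: [0.1, -0.2, -2.0]
grip_width: 0.591
gripper_force: 35.0
```

```bash
python3 -c "
from h import *
plan((570.3,-219.2,40,26),(570.3,-219.2,26.5,26))"
```

```text
at [ 570.9 -217.1  141.8] yaw 26.1 t 18.4 grip 51.4 35.0 j7 -0.97
(570.3, -219.2, 40, 26) -> [-0.0059  0.0063  0.4072] turn 0.0002
(570.3, -219.2, 26.5, 26) -> [-0.0059  0.0063  0.4612] turn 0.0002
```

Emit:
carry_out([
  [-0.006,0.006,0.15,0,40],
  [-0.006,0.006,0.3,0,40],
  [-0.006,0.006,0.4,0,40],
  [-0.006,0.006,0.44,0,40],
  [-0.006,0.006,0.455,0,40],
  [-0.006,0.006,0.461,0,40],
  [-0.006,0.006,0.461,0,40],
  [-0.006,0.006,0.461,0,40],
  [-0.006,0.006,0.461,0,66],
  [-0.006,0.006,0.461,0,66],
  [-0.006,0.006,0.461,0,66],
  [-0.006,0.006,0.461,0,66],
  [-0.006,0.006,0.4,0,66],
  [-0.006,0.006,0.2,0,66],
  [-0.006,0.006,0,0,66],
  [-0.006,0.006,0,0,66],
  [-0.006,0.006,0,0,66],
])

```text
clock: 20.05
ee_pos: [570.9, -220.8, 144.1]
orientation: [3.139, -0.002, 0.453]
force: [-1.3, 0.2, -0.4]
grip_width: 0.761
gripper_force: 0.0
```

```bash
python3 -c "
from h import *
plan((594.4,231.3,140,20),(594.4,231.3,22,20))"
```

```text
at [ 570.9 -220.8  144.1] yaw 25.9 t 20.1 grip 66.2 0.0 j7 -0.97
(594.4, 231.3, 140, 20) -> [ 0.8752 -1.5853  0.0166] turn 0.0165
(594.4, 231.3, 22, 20) -> [ 0.8752 -1.5853  0.4886] turn 0.0165
```

Emit:
carry_out([
  [0.438,-0.793,0,0,70],
  [0.438,-0.793,0,0,70],
  [0.438,-0.793,0,0,70],
  [0.438,-0.793,0,0,70],
  [0.438,-0.793,0,0,70],
  [0.438,-0.793,0,0,70],
  [0.438,-0.793,0,0,70],
  [0.438,-0.793,0,0,70],
  [0.438,-0.793,0,0,70],
])

```text
clock: 20.95
ee_pos: [581.6, 3.9, 141.2]
orientation: [3.141, 0.001, 0.45]
force: [-0.9, 0.3, -0.2]
grip_width: 0.804
gripper_force: 0.0
```

Emit:
carry_out([
  [0.438,-0.793,0,0,70],
  [0.438,-0.793,0,0,70],
  [0.438,-0.793,0,0,70],
  [0.438,-0.793,0,0,70],
  [0.438,-0.793,0,0,70],
  [0.438,-0.793,0,0,70],
  [0.438,-0.793,0,0,70],
  [0.438,-0.793,0,0,70],
  [0.438,-0.793,0,0,70],
])

```text
clock: 21.85
ee_pos: [594.2, 229.7, 141.5]
orientation: [3.141, 0.0, 0.45]
force: [0.6, -0.3, -0.6]
grip_width: 0.8
gripper_force: 0.0
```

```bash
cat > m2.py <<'E'
from h import *
for n in('top','side'):
    c=cap(n);P=cloud(c)
    for t in [('lrose',(590,-342),50,10,20,15),('case',(570,-219),65,13,26,19),('srose',(594,231),40,4,12,8)]:
        b=blob(c,P,*t[1:])
        if b and len(b[1])>9: show(n+' '+t[0],b[1],b[0])
E
python3 m2.py; python3 -c "
from h import *
plan((594.4,231.3,22,None))"
```

```text
top lrose n262 z 14.7 mean [ 589.9 -341. ] rect 590.2 -341.4 60x60 a76 circ 589.9 -341.5 d62 axis -104.0
top case  n399 z 18.8 mean [ 569.3 -218.3] rect 570.4 -218.0 82x52 a27 circ 568.5 -214.5 d91 axis -153.1
side lrose n156 z 14.6 mean [ 591.2 -339.6] rect 590.6 -338.7 61x62 a13 circ 590.9 -339.4 d66 axis 98.4
side case n276 z 18.5 mean [ 569.3 -216.1] rect 570.1 -216.6 84x59 a27 circ 569.3 -212.3 d96 axis 27.2
side srose n196 z  7.3 mean [594.4 231.4] rect 594.5 232.4 40x41 a13 circ 594.6 231.7 d43 axis 112.2
at [594.  230.4 141.6] yaw 25.8 t 21.9 grip 69.9 0.0 j7 -1.77
(594.4, 231.3, 22, None) -> [ 0.0031 -0.0025  0.4785] turn 0
```

The case lies at about (570.2,-217.8) at the right height. Now the small rose.

Emit:
carry_out([
  [0.003,-0.003,0.2,0,70],
  [0.003,-0.003,0.35,0,70],
  [0.003,-0.003,0.44,0,70],
  [0.003,-0.003,0.478,0,70],
  [0.003,-0.003,0.48,0,70],
  [0.003,-0.003,0.48,0,30],
  [0.003,-0.003,0.48,0,30],
  [0.003,-0.003,0.48,0,30],
  [0.003,-0.003,0.48,0,30],
  [0.003,-0.003,0.48,0,30],
  [0.003,-0.003,0.48,0,30],
  [0.003,-0.003,0.48,0,30],
  [0.003,-0.003,0.48,0,30],
  [0.003,-0.003,0.4,0,30],
  [0.003,-0.003,0.3,0,30],
  [0.003,-0.003,0.2,0,30],
  [0.003,-0.003,0.15,0,30],
  [0.003,-0.003,0.15,0,30],
  [0.003,-0.003,0.15,0,30],
  [0.003,-0.003,0.15,0,30],
], force=20)

```text
clock: 23.95
ee_pos: [593.2, 232.4, 102.4]
orientation: [-3.141, 0.002, 0.453]
force: [0.2, -0.2, -0.7]
grip_width: 0.469
gripper_force: 20.0
```

```bash
python3 -c "
from h import *
plan((570.2,-217.8,103,None))"
```

```text
at [593.2 232.4 102.4] yaw 25.9 t 23.9 grip 40.8 20.0 j7 -1.79
(570.2, -217.8, 103, None) -> [-0.8702  1.5791 -0.0025] turn 0
```

Emit:
carry_out([
  [-0.435,0.79,0,0,30],
  [-0.435,0.79,0,0,30],
  [-0.435,0.79,0,0,30],
  [-0.435,0.79,0,0,30],
  [-0.435,0.79,0,0,30],
  [-0.435,0.79,0,0,30],
  [-0.435,0.79,0,0,30],
  [-0.435,0.79,0,0,30],
  [-0.435,0.79,0,0,30],
])

```text
clock: 24.85
ee_pos: [582.4, 9.3, 103.8]
orientation: [-3.141, 0.0, 0.455]
force: [-0.5, 0.8, -0.2]
grip_width: 0.471
gripper_force: 20.0
```

Emit:
carry_out([
  [-0.435,0.79,0,0,30],
  [-0.435,0.79,0,0,30],
  [-0.435,0.79,0,0,30],
  [-0.435,0.79,0,0,30],
  [-0.435,0.79,0,0,30],
  [-0.435,0.79,0,0,30],
  [-0.435,0.79,0,0,30],
  [-0.435,0.79,0,0,30],
  [-0.435,0.79,0,0,30],
  [-0.435,0.79,0,0,30],
])

```text
clock: 25.85
ee_pos: [571.4, -216.3, 104.2]
orientation: [-3.142, -0.0, 0.455]
force: [-1.3, 0.5, 0.4]
grip_width: 0.466
gripper_force: 20.0
```

```bash
python3 -c "
from h import *
plan((570.2,-217.8,41,None))
s=cap('side')
cv2.imwrite('pics/crop5.png',cv2.resize(s['pixels'][60:220,180:340],None,fx=3.5,fy=3.5)[:,:,::-1])"
```

```text
at [ 571.4 -216.3  104.2] yaw 26.0 t 25.9 grip 40.6 20.0 j7 -1.0
(570.2, -217.8, 41, None) -> [-0.0069  0.0033  0.2526] turn 0
```

View pics/crop5.png

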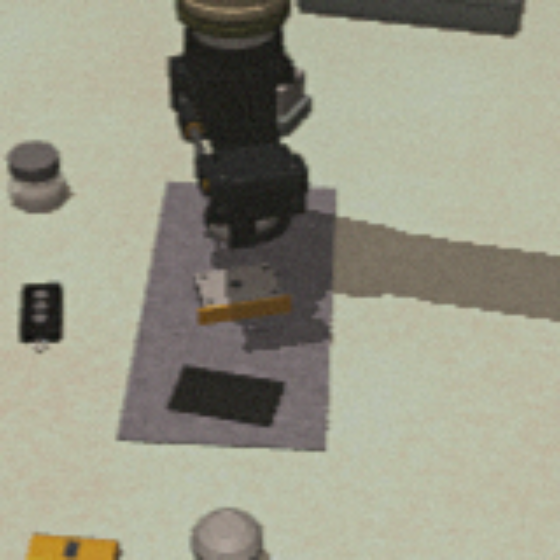

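Crop: the small rose is held in the jaws above the case, which is at about (240,290) in the middle of the mat. I lower it onto the case.

Emit:
carry_out([
  [-0.007,0.003,0.12,0,30],
  [-0.007,0.003,0.2,0,30],
  [-0.007,0.003,0.235,0,30],
  [-0.007,0.003,0.247,0,30],
  [-0.007,0.003,0.251,0,30],
  [-0.007,0.003,0.251,0,30],
  [-0.007,0.003,0.251,0,30],
  [-0.007,0.003,0.251,0,56],
  [-0.007,0.003,0.251,0,56],
  [-0.007,0.003,0.251,0,56],
  [-0.007,0.003,0.251,0,56],
  [-0.007,0.003,0.2,0,56],
  [-0.007,0.003,0,0,56],
  [-0.007,0.003,-0.15,0,56],
  [-0.007,0.003,-0.15,0,56],
  [-0.007,0.003,-0.15,0,60],
])

```text
clock: 27.5
ee_pos: [570.4, -219.2, 143.3]
orientation: [3.139, -0.002, 0.453]
force: [0.4, -0.2, -0.8]
grip_width: 0.67
gripper_force: 0.0
```

```bash
python3 -c "
from h import *
plan((617,103,140,7),(617,103,24,7))"
```

```text
at [ 570.4 -219.2  143.3] yaw 25.9 t 27.5 grip 58.3 0.0 j7 -0.98
(617, 103, 140, 7) -> [ 0.7311 -1.0776  0.0133] turn 0.0526
(617, 103, 24, 7) -> [ 0.7311 -1.0776  0.4773] turn 0.0526
```

Emit:
carry_out([
  [0.366,-0.539,0,0,60],
  [0.366,-0.539,0,0,60],
  [0.366,-0.539,0,0,60],
  [0.366,-0.539,0,0,60],
  [0.366,-0.539,0,0,60],
  [0.366,-0.539,0,0,60],
  [0.366,-0.539,0,0,60],
])

```text
clock: 28.2
ee_pos: [592.8, -60.1, 141.0]
orientation: [3.141, 0.001, 0.45]
force: [0.2, -0.1, 0.1]
grip_width: 0.694
gripper_force: 0.0
```

Emit:
carry_out([
  [0.366,-0.539,0,0.053,60],
  [0.366,-0.539,0,0.053,60],
  [0.366,-0.539,0,0.053,60],
  [0.366,-0.539,0,0.053,60],
  [0.366,-0.539,0,0.053,60],
  [0.366,-0.539,0,0.053,60],
  [0.366,-0.539,0,0.053,60],
])

```text
clock: 28.9
ee_pos: [616.8, 100.5, 141.3]
orientation: [3.14, 0.0, 0.116]
force: [-0.9, 0.0, -0.1]
grip_width: 0.694
gripper_force: 0.0
```

```bash
python3 -c "
from h import *
plan((617,102.5,24,7))
for n in('top','side'):
    c=cap(n);P=cloud(c)
    b=blob(c,P,(570,-218),40,23,32,27)
    if b and len(b[1])>9: show(n+' srose',b[1],b[0])
    b=blob(c,P,(570,-218),60,13,23,19)
    if b and len(b[1])>9: show(n+' case',b[1],b[0])
"
```

```text
at [616.8 100.5 141.3] yaw 6.7 t 28.9 grip 60.4 0.0 j7 -1.87
(617, 102.5, 24, 7) -> [ 0.0016 -0.0079  0.4691] turn -0.001
top srose n121 z 27.0 mean [ 568.8 -216.9] rect 567.7 -217.5 41x39 a45 circ 568.0 -217.7 d44 axis -144.1
top case  n249 z 19.2 mean [ 569.1 -218.3] rect 572.3 -216.7 77x54 a26 circ 572.4 -216.9 d90 axis -150.0
side srose n93 z 26.3 mean [ 570.3 -215.9] rect 571.0 -216.4 37x39 a13 circ 569.5 -216.0 d44 axis 94.7
side case n180 z 18.5 mean [ 567.4 -211.8] rect 569.0 -216.9 83x60 a25 circ 568.9 -213.8 d93 axis 24.1
```

Small rose is centred on the case within about 2 mm. Now the cylinder.

Emit:
carry_out([
  [0.002,-0.007,0.2,0,60],
  [0.002,-0.007,0.35,0,60],
  [0.002,-0.007,0.44,0,60],
  [0.002,-0.007,0.474,0,60],
  [0.002,-0.007,0.477,0,60],
  [0.002,-0.007,0.477,0,20],
  [0.002,-0.007,0.477,0,20],
  [0.002,-0.007,0.477,0,20],
  [0.002,-0.007,0.477,0,20],
  [0.002,-0.007,0.477,0,20],
  [0.002,-0.007,0.477,0,20],
  [0.002,-0.007,0.477,0,20],
  [0.002,-0.007,0.477,0,20],
  [0.002,-0.007,0.4,0,20],
  [0.002,-0.007,0.3,0,20],
  [0.002,-0.007,0.2,0,20],
  [0.002,-0.007,0.15,0,20],
  [0.002,-0.007,0.15,0,20],
  [0.002,-0.007,0.15,0,20],
  [0.002,-0.007,0.15,0,20],
], force=35)

```text
clock: 31.0
ee_pos: [616.0, 105.0, 102.4]
orientation: [3.141, 0.002, 0.12]
force: [-0.3, 0.4, -2.2]
grip_width: 0.371
gripper_force: 35.0
```

```bash
python3 -c "
from h import *
plan((550,-96,102,0))"
```

```text
at [616.  105.  102.4] yaw 6.9 t 31.0 grip 32.2 35.0 j7 -1.89
(550, -96, 102, 0) -> [-0.3579  0.7666  0.0014] turn 0.019
```

Emit:
carry_out([
  [-0.36,0.767,0,0.019,20],
  [-0.36,0.767,0,0.019,20],
  [-0.36,0.767,0,0.019,20],
  [-0.36,0.767,0,0.019,20],
  [-0.36,0.767,0,0.019,20],
  [-0.36,0.767,0,0.019,20],
  [-0.36,0.767,0,0.019,20],
  [-0.36,0.767,0,0.019,20],
  [-0.36,0.767,0,0.019,20],
])

```text
clock: 31.9
ee_pos: [550.7, -94.1, 103.9]
orientation: [-3.141, 0.0, 0.003]
force: [1.3, 0.1, -2.3]
grip_width: 0.369
gripper_force: 35.0
```

```bash
python3 -c "
from h import *
plan((549.3,-96,27,0))
s=cap('side')
cv2.imwrite('pics/crop6.png',cv2.resize(s['pixels'][80:240,180:340],None,fx=3.5,fy=3.5)[:,:,::-1])"
```

```text
at [550.7 -94.1 103.9] yaw 0.2 t 31.9 grip 32.1 35.0 j7 -1.62
(549.3, -96, 27, 0) -> [-0.0057  0.0075  0.3075] turn 0.0005
```

View pics/crop6.png

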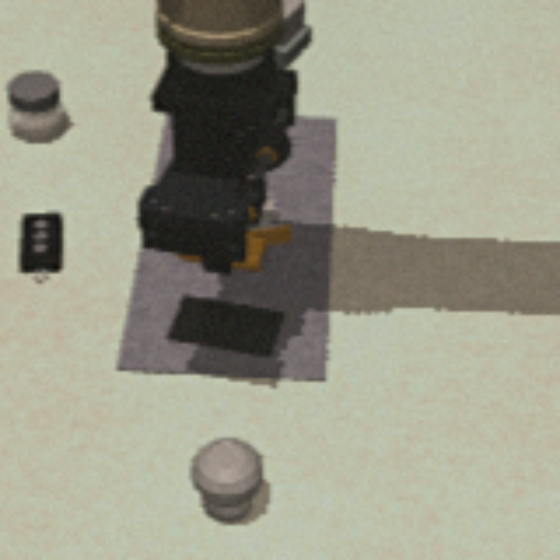

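Crop: the cylinder (brass, around (260,250)) is held above the long pad at (225,325). I place it.

Emit:
carry_out([
  [-0.006,0.007,0.15,0,20],
  [-0.006,0.007,0.25,0,20],
  [-0.006,0.007,0.29,0,20],
  [-0.006,0.007,0.302,0,20],
  [-0.006,0.007,0.307,0,20],
  [-0.006,0.007,0.307,0,20],
  [-0.006,0.007,0.307,0,20],
  [-0.006,0.007,0.307,0,48],
  [-0.006,0.007,0.307,0,48],
  [-0.006,0.007,0.307,0,48],
  [-0.006,0.007,0.307,0,48],
  [-0.006,0.007,0.307,0,48],
  [-0.006,0.007,0.2,0,48],
  [-0.006,0.007,0,0,48],
  [-0.006,0.007,-0.15,0,60],
  [-0.006,0.007,-0.15,0,87],
  [-0.006,0.007,-0.15,0,87],
])

```text
clock: 33.65
ee_pos: [549.2, -97.8, 142.2]
orientation: [3.141, -0.002, 0.0]
force: [-0.4, -0.1, -0.4]
grip_width: 0.741
gripper_force: 0.0
```

```bash
python3 -c "
from h import *
plan((504.2,85,140,None),(504.2,85,38,None))"
```

```text
at [549.2 -97.8 142.2] yaw 0.0 t 33.6 grip 64.5 0.0 j7 -1.6
(504.2, 85, 140, None) -> [-0.1801 -0.7312  0.0088] turn 0
(504.2, 85, 38, None) -> [-0.1801 -0.7312  0.4168] turn 0
```

Emit:
carry_out([
  [-0.18,-0.731,0,0,87],
  [-0.18,-0.731,0,0,87],
  [-0.18,-0.731,0,0,87],
  [-0.18,-0.731,0,0,87],
  [-0.18,-0.731,0,0,87],
  [-0.18,-0.731,0,0,87],
  [-0.18,-0.731,0,0,87],
  [-0.18,-0.731,0,0,87],
  [-0.18,-0.731,0,0,87],
])

```text
clock: 34.55
ee_pos: [504.0, 83.9, 141.2]
orientation: [3.141, 0.0, -0.002]
force: [0.1, -0.2, -0.8]
grip_width: 0.999
gripper_force: 0.0
```

```bash
python3 -c "
from h import *
plan((504.2,85,38,None))
for n in('top','side'):
    c=cap(n);P=cloud(c)
    for nm,xy,r,lo,hi,zp in [('cyl',(550,-96),50,14,27,22),('lrose',(590,-341),50,10,20,15),('knob',(504,85),45,33,62,40)]:
        b=blob(c,P,xy,r,lo,hi,zp)
        if b and len(b[1])>9: show(n+' '+nm,b[1],b[0])
"
```

```text
at [504.   83.9 141.2] yaw -0.1 t 34.5 grip 86.9 0.0 j7 -1.94
(504.2, 85, 38, None) -> [ 0.0009 -0.0042  0.4129] turn 0
top cyl   n223 z 21.3 mean [548.5 -95.7] rect 548.5 -96.1 62x31 a1 circ 548.5 -96.1 d69 axis 179.0
top lrose n274 z 14.6 mean [ 590.  -341.4] rect 589.8 -341.5 60x60 a64 circ 590.1 -341.8 d62 axis -73.3
side knob n293 z 51.2 mean [503.5  85.7] rect 503.4 85.0 53x55 a43 circ 504.7 84.0 d60 axis 91.8
```

Cylinder is placed at (548.5,-96.1) along x. Now the knob.

Emit:
carry_out([
  [0.001,-0.003,0.15,0,87],
  [0.001,-0.003,0.3,0,87],
  [0.001,-0.003,0.39,0,87],
  [0.001,-0.003,0.412,0,87],
  [0.001,-0.003,0.412,0,87],
  [0.001,-0.003,0.412,0,40],
  [0.001,-0.003,0.412,0,40],
  [0.001,-0.003,0.412,0,40],
  [0.001,-0.003,0.412,0,40],
  [0.001,-0.003,0.412,0,40],
  [0.001,-0.003,0.412,0,40],
  [0.001,-0.003,0.412,0,40],
  [0.001,-0.003,0.412,0,40],
  [0.001,-0.003,0.35,0,40],
  [0.001,-0.003,0.25,0,40],
  [0.001,-0.003,0.15,0,40],
  [0.001,-0.003,0.05,0,40],
  [0.001,-0.003,0.05,0,40],
  [0.001,-0.003,0.05,0,40],
  [0.001,-0.003,0.05,0,40],
], force=35)

```text
clock: 36.65
ee_pos: [503.2, 85.8, 128.0]
orientation: [3.141, 0.002, 0.0]
force: [0.4, -0.6, -3.4]
grip_width: 0.578
gripper_force: 35.0
```

```bash
python3 -c "
from h import *
plan((590.2,-341.6,128,None))
"
```

```text
at [503.2  85.8 128. ] yaw 0.0 t 36.6 grip 50.3 35.0 j7 -1.95
(590.2, -341.6, 128, None) -> [ 0.3471  1.7096 -0.    ] turn 0
```

Emit:
carry_out([
  [0.174,0.855,0,0,40],
  [0.174,0.855,0,0,40],
  [0.174,0.855,0,0,40],
  [0.174,0.855,0,0,40],
  [0.174,0.855,0,0,40],
  [0.174,0.855,0,0,40],
  [0.174,0.855,0,0,40],
  [0.174,0.855,0,0,40],
  [0.174,0.855,0,0,40],
])

```text
clock: 37.55
ee_pos: [547.5, -126.3, 128.9]
orientation: [-3.141, 0.0, 0.003]
force: [0.1, -0.0, -2.9]
grip_width: 0.581
gripper_force: 35.0
```

Emit:
carry_out([
  [0.174,0.855,0,0,40],
  [0.174,0.855,0,0,40],
  [0.174,0.855,0,0,40],
  [0.174,0.855,0,0,40],
  [0.174,0.855,0,0,40],
  [0.174,0.855,0,0,40],
  [0.174,0.855,0,0,40],
  [0.174,0.855,0,0,40],
  [0.174,0.855,0,0,40],
  [0.174,0.855,0,0,40],
])

```text
clock: 38.55
ee_pos: [591.4, -340.6, 129.4]
orientation: [3.142, -0.0, 0.002]
force: [0.1, 0.2, -2.8]
grip_width: 0.582
gripper_force: 35.0
```

```bash
python3 -c "
from h import *
plan((590.2,-341.6,53.5,None))
s=cap('side')
cv2.imwrite('pics/crop7.png',cv2.resize(s['pixels'][50:200,180:330],None,fx=3.8,fy=3.8)[:,:,::-1])"
```

```text
at [ 591.4 -340.6  129.4] yaw 0.1 t 38.5 grip 50.7 35.0 j7 -1.24
(590.2, -341.6, 53.5, None) -> [-0.0048  0.0038  0.3034] turn 0
```

View pics/crop7.png

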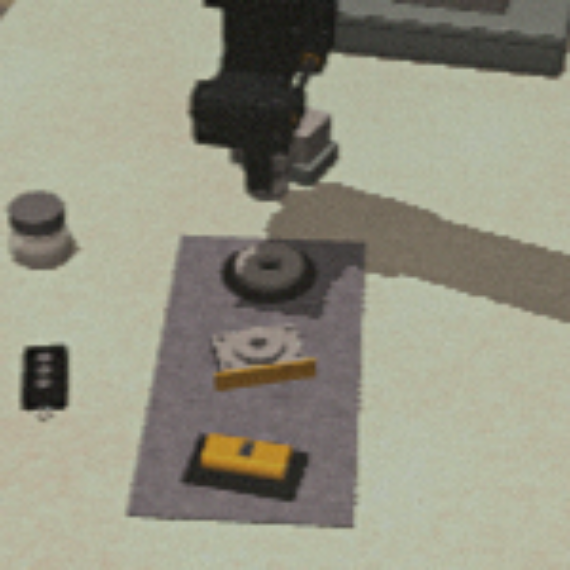

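Crop: rose on the round pad at (268,268), case with the small rose at (262,347), cylinder at (247,455). The knob is held above and behind at (265,185). I lower it.

Emit:
carry_out([
  [-0.005,0.004,0.12,0,40],
  [-0.005,0.004,0.22,0,40],
  [-0.005,0.004,0.27,0,40],
  [-0.005,0.004,0.29,0,40],
  [-0.005,0.004,0.297,0,40],
  [-0.005,0.004,0.3,0,40],
  [-0.005,0.004,0.302,0,40],
  [-0.005,0.004,0.302,0,40],
  [-0.005,0.004,0.302,0,40],
  [-0.005,0.004,0.302,0,40],
])

```text
clock: 39.6
ee_pos: [590.0, -342.8, 53.9]
orientation: [3.141, -0.0, 0.0]
force: [-0.7, 0.4, -2.6]
grip_width: 0.58
gripper_force: 35.0
```

```bash
python3 -c "
from h import *
plan((590.2,-341.6,53.2,None)); print(env.state()['force'])"
```

```text
at [ 590.  -342.8   53.9] yaw 0.0 t 39.6 grip 50.4 35.0 j7 -1.26
(590.2, -341.6, 53.2, None) -> [ 0.0006 -0.0046  0.0028] turn 0
[-0.70185514  0.41890769 -2.60696336]
```

Emit:
carry_out([
  [0.001,-0.004,0.002,0,40],
  [0.001,-0.004,0.003,0,40],
  [0.001,-0.004,0.004,0,40],
  [0.001,-0.004,0.004,0,40],
  [0.001,-0.004,0.004,0,40],
])

```text
clock: 40.1
ee_pos: [590.3, -342.7, 53.9]
orientation: [3.14, -0.001, -0.001]
force: [-3.3, -2.2, 6.8]
grip_width: 0.58
gripper_force: 35.0
```

Contact is felt: the force rose from -2.6 to +6.8 N. I release and rise.

Emit:
carry_out([
  [0,0,-0.001,0,40],
  [0,0,-0.001,0,56],
  [0,0,-0.001,0,62],
  [0,0,-0.001,0,72],
  [0,0,-0.001,0,80],
  [0,0,-0.001,0,80],
  [0,0,-0.001,0,80],
  [0,0,-0.05,0,80],
  [0,0,-0.15,0,80],
  [0,0,-0.3,0,80],
  [0,0,-0.4,0,80],
  [0,0,-0.5,0,80],
  [0,0,-0.5,0,80],
])

```text
clock: 41.4
ee_pos: [592.0, -342.4, 183.1]
orientation: [3.138, -0.006, 0.0]
force: [1.0, 0.0, 0.6]
grip_width: 0.924
gripper_force: 0.0
```

Emit:
carry_out([
  [-0.5,0.6,0,0,80],
  [-0.5,0.6,0,0,80],
  [-0.5,0.6,0,0,80],
  [-0.5,0.6,0,0,80],
  [-0.5,0.6,0,0,80],
  [-0.5,0.6,0,0,80],
  [-0.5,0.6,0,0,80],
  [-0.5,0.6,0,0,80],
])

```text
clock: 42.2
ee_pos: [466.6, -490.1, 177.7]
orientation: [-3.141, -0.001, 0.003]
force: [0.1, -0.2, -0.7]
grip_width: 0.92
gripper_force: 0.0
```

```bash
python3 - <<'E'
from h import *
for n in('top','side'):
    c=cap(n);P=cloud(c)
    for nm,xy,r,lo,hi,zp in [('knob',(590,-342),45,48,80,57),('lrose',(590,-341),45,9,21,15),('case',(570,-218),65,13,22,19),('srose',(570,-218),40,24,32,27),('cyl',(550,-96),50,14,27,22),('padlock',(470,240),60,10,25,18)]:
        b=blob(c,P,xy,r,lo,hi,zp)
        if b and len(b[1])>9: show(n+' '+nm,b[1],b[0])
    if n=='side': cv2.imwrite('pics/crop8.png',cv2.resize(c['pixels'][50:200,180:330],None,fx=3.8,fy=3.8)[:,:,::-1])
E
```

```text
top knob  n259 z 67.1 mean [ 589.4 -340.1] rect 589.0 -339.8 51x52 a64 circ 588.9 -340.2 d54 axis -64.3
top lrose n114 z 14.8 mean [ 583.7 -327.6] rect 585.5 -331.9 60x41 a26 circ 589.4 -340.4 d61 axis -156.6
top case  n232 z 18.6 mean [ 568.7 -218.6] rect 572.3 -217.5 76x54 a25 circ 572.4 -216.9 d90 axis -154.7
top srose n112 z 27.4 mean [ 569.  -216.4] rect 569.2 -217.2 38x39 a35 circ 568.4 -217.2 d43 axis 111.6
top cyl   n222 z 21.2 mean [548.6 -95.9] rect 548.5 -96.1 62x31 a1 circ 548.5 -97.6 d67 axis 179.6
top padlock n189 z 17.0 mean [463.2 225.6] rect 469.9 227.1 60x41 a12 circ 467.9 225.1 d65 axis -167.2
side knob n159 z 63.8 mean [ 590.2 -339.7] rect 589.6 -341.1 49x62 a13 circ 590.9 -340.8 d68 axis 104.1
side lrose n114 z 14.7 mean [ 588.9 -331. ] rect 590.0 -335.9 61x56 a13 circ 590.7 -338.6 d65 axis -167.4
side case n182 z 18.5 mean [ 568.  -211.1] rect 569.4 -216.6 84x60 a25 circ 570.4 -212.8 d96 axis 24.5
side srose n84 z 26.6 mean [ 570.3 -216.4] rect 571.0 -216.4 37x39 a13 circ 570.9 -216.6 d43 axis 90.1
side cyl  n195 z 21.1 mean [548.6 -91.3] rect 549.5 -90.7 36x65 a90 circ 548.6 -92.4 d70 axis 178.0
side padlock n324 z 17.2 mean [462.3 228.1] rect 468.9 229.3 59x41 a13 circ 466.4 227.1 d66 axis -162.4
```

View pics/crop8.png

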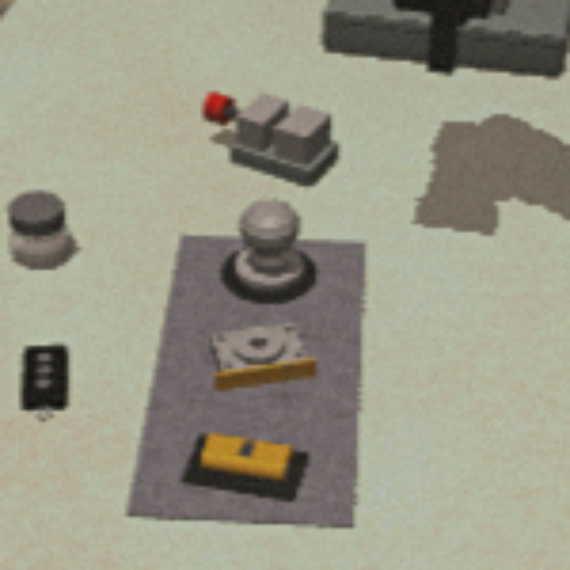

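Crop: the knob stands upright on the rose at (270,240). Small rose is on the case at (262,345), the cylinder on the long pad at (247,455), and the fob is untouched at (45,378). The padlock measures unmoved. All offsets are within tolerance and the arm is clear, so I hand in.

```bash
python3 -c "
from bench import env
print(env.job_done())"
```

```text
the job is handed in; nothing more can be done
None
```

All five lock parts are on the mat as asked: my last pictures put each within about 2 mm of its place, knob upright, padlock unmoved, fob looking undisturbed. I handed in at about 42 s of the 134 s allowed, and no verdict came back.

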